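# Bed in and set the gland of a cement pot

### The arm

A 6-joint arm with a two-finger parallel gripper is mounted at the origin on the work surface. World frame = base frame: x ahead of the robot, y to its left, z up, the work surface at z = 0. Lengths are in m, angles in degrees, forces in N, time in s.
With the tool pointing down it reaches from about 0.325 to 0.775 m from the base axis. Payload 5.5 kg.
Tool frame: the origin (TCP) lies at the very end of the fingers, on their centre line; the grasp point (between the pads) lies 19 mm behind it; z points along the fingers, y is the line along which they close (so a half turn about z gives the same grasp; the last joint's range is limited). The gripper opens to 85 mm and grips with 20 to 120 N. Pads are 22 mm wide; open, the fingers measure 114 mm over their backs; the gripper's body (76 mm by 85 mm) begins 54 mm behind the grasp point. The pads swing forward as they close: fully open they stand 13 mm farther back than shut.
Start: joints at [65.793, 5.22, 70.514, -0, 104.267, -3.249], TCP at [0.215, 0.56, 0.231] pointing down, gripper open.
Joint ranges: [-164.24, 164.24], [-49.07, 125.15], [9.68, 141.18], [-86.29, 266.29], [3.28, 154.24], [-151.56, 151.56]. Speed limits (degrees/s): [147.25, 147.25, 172.46, 180, 180, 180].

### API

Orientations are given as a 3x3 rotation matrix whose columns are the frame's x, y, z axes.
In Python, from station import robot gives the robot as it stands.
- The arm moves only by the tool carry_out, never from a script. Its argument "motion" is one flat list of numbers, 7 for each row, row after row: the shift along the tool's x, y, z in mm, then the turn, a rotation vector about the tool's x, y, z in rad, then the closure, from 0 (fully open) to 1 (shut). A call has 1 to 20 rows; each row shifts and turns the commanded pose from where the row before left it, along the tool's axes as they then stand; what a row does not reach is not made up. A row lasts 1/10 s, in which the tool goes at most 50 mm and 8.59 degrees, less where a joint would pass 70% of its speed; a pose out of reach is approached as far as the arm can. A call with a gripper value outside its range is refused whole. The fingers move at their own pace and stop on an object; "squeeze" is the grip in N (left out, the last holds). Time passes only in rows, so rows that do not move let the fingers close. It gives the time, the measured TCP pose, the force, the opening and the grip force at its end, in the units of the state.
- robot.sense(): the state, without advancing time (a new reading comes with each control period).
- robot.read_camera(name): name is "side" or "top" or "wrist"; returns the picture (480x640x3 uint8, red, green, blue); there is no depth.
- robot.calibration(name): a dict with "intrinsics" (3x3 intrinsics, pixels), "cam_to_world" (4x4, takes a point from camera to world coordinates); the wrist camera has in their place "hand_eye" (4x4, takes a point from camera to tool coordinates, whose origin is the TCP and whose axes are the flange's). Camera axes: x right, y down, z forward; pixel columns grow to the right and rows downward; lengths in m; the calibration is good to about 2 mm. The wrist camera is an equidistant fisheye: a pixel r from the principal point sees the ray r / f radians off the axis. A picture is of the moment at which its call begins: read the wrist's pose just before it. calibration takes no time and is no camera call.
- robot.hand_in(): hands the job in; it is judged then, once.
Trained networks look in the newest picture that a camera, given by its name, has taken for a name from the list of things; names that differ only in an ending like _2 or _b are one class to them, and where a whole thing is asked for, a point or a joint stands for the part that bears it (a point fixed in the world has none). Each returns a list of dicts, best first, with "p" (0 to 1); they miss things now and then, are a little off and sometimes report something else, mostly with a low value. They report only what shows in the picture. A call takes as long as a camera call. They do not tell look-alikes from the thing itself.
- robot.boxes_of(camera, target): "location" ([x, y, z] in m, in world coordinates, good to about 4 mm: the middle of the surface that is visible of it).
- robot.outline_of(camera, target): "pixels" (480x640 bool, what is visible of it).
- robot.tip_of(camera, target): "location" ([x, y, z] in m, in world coordinates, good to about 4 mm: a listed point, or the origin of a listed thing).
The state is a dict: "time": time; "joint_positions": joint angles; "qd": joint speeds; "effort": joint torques, N m; "position": TCP position; "ee_rot": TCP orientation; "ft_force": force on the tool from outside, world axes, zero at the start; "ft_torque": the same for the moment, N m; "width": finger opening in m; "grip_force": force on a finger pad.
Only numpy, scipy, OpenCV 4.12 (cv2) and the standard library are available. Lean on these libraries where they do the work, as an engineer would, in place of code of your own. Each camera call takes 0.05 s, during which the arm holds its last target. There are 200 camera calls.

### The job

The cement pot with the brush through its lid has a new seal in its gland. Bed the seal in by drawing the brush up to the top of its travel and pushing it right down again, two full strokes, and leave it down; then screw the knurled nut under the brush knob down clockwise until it bottoms out, back it off a quarter turn and finish while still holding the nut there in the grip, so that it cannot creep before I lock it. Leave the other things on the bench where they are.

Things in the scene. Friction and masses are not known exactly. Their poses are not given: they have to be found in the camera images.
- pot: Cement pot, empty, fixed: base plate of diameter 124 and height 10, clear glass jar of diameter 82, flat lid of diameter 89 with its top 132 above the bench; on the lid a shoulder of diameter 33 up to 144, then the neck with the knurled nut; the brush rod comes up through all. Origin: centre of the underside, on the bench, on the vertical axis all these share; x along the small bar on the lid.
- brush_knob (a point): Middle of the turned wooden knob on top of the brush rod: upright, diameter 22, 24 high (12 above and 12 below this point), rod of diameter 8 below. With the brush right down this point is 184 above the bench and the knob's underside only 8 above the bottomed nut's top: fingers reaching 5 or more below the underside meet the nut, which is wider.
- brush (a joint): Height of the brush above its lowest position, m: 0 right down, 0.070 at the top of its travel, hard stops at both ends. It starts 0.012 to 0.030 up. Stiff seal: about 2 to 3 N moves it, and it stays where it is left; it does not turn.
- gland_nut: Round brass gland nut (knurled end cap) on the lid's neck: diameter 38, 20 high, small dark notch on top. Origin: centre of its underside, on the pot's axis, z up; these axes do not turn with the nut (read the joint). Bottomed out, its underside is 144 and its top 164 above the bench; it climbs 3 mm per turn. Under it only the shoulder of diameter 33, and the lid 12 lower.
- gland_turn (a joint): Turn of the gland nut from bottomed out, rad: 0 is bottomed out on the shoulder (hard stop), growing anticlockwise seen from above as it is unscrewed (right-hand thread; 1.571 is a quarter turn off). It starts 2 to 3.2 rad off. About 0.06 N m turns it; it stays where it is left.
- dye_jar: Bystander: amber jar of diameter 82 with a plain aluminium lid of diameter 89 and no brush or nut, 122 high, loose; stands on the other side of the bench from the pot. Origin: centre of its underside.
- old_seal: Bystander: old rubber seal ring, diameter 32, 6 high, loose, lying near the pot's base. Origin: centre of its underside.
- board: Bystander: black rubber punching board, 150 x 120 x 22, loose. Origin: centre of its underside.
- pricking_iron: Bystander: steel pricking iron with five teeth, 100 long, 10 high, lying loose. Origin: about mid-length, on the bench.
- awl: Bystander: awl with a wooden handle, about 145 long, 22 high, lying loose. Origin: near the ferrule, on the bench.
- maul: Bystander: maul standing on its white head (diameter 68, 88 high), wooden handle up to 200, loose. Origin: centre of its underside.
- wax: Bystander: round cake of wax, diameter 54, 22 high, loose. Origin: centre of its underside.
Things that resemble listed ones, but are neither listed nor needed, are in the scene too. Of the things that look like the pot, the smallest one is meant.

How it is judged:
By the outcome, as a careful person would: the job done as asked, in the order asked, and still so for the second after the job is handed in, while the arm keeps its last pose, push and grip.
It also fails if it takes over 72 s, if anything falls off the work surface, if the arm or the gripper's body presses on something with over 40 N, if the wrist force passes 120 N, or if a joint passes its speed limit or range.

## Working session

There is one attempt and no reset: what is moved stays moved. The work goes in short steps, Python scripts to look and compute and a tool call to move; the robot and the scene stay as the last step left them, time stands still between calls to the robot, and variables do not carry over. Pictures are saved under pics/ and viewed, at most 10 in all, crops included, and the job is handed in when it is done.

Besides the shell and the picture viewer there is one more tool, called after "Request:" as a command line: name --argument value ..., lists and objects as JSON in quotes. carry_out: Moves the arm, as the interface text tells. Its arguments: {"type":"object","properties":{"motion":{"type":"array","items":{"type":"number"}},"squeeze":{"type":"number"}},"required":["motion"]}

```bash
mkdir -p pics
python3 - <<'E'
from station import robot
import cv2,numpy as np
np.set_printoptions(precision=4,suppress=True)
s=robot.sense();print(s['time'],s['position'],s['ee_rot'],s['width'])
for c in('side','top'):
    im=robot.read_camera(c);cv2.imwrite(f'pics/{c}0.png',im[:,:,::-1])
    for t in('pot','gland_nut','brush_knob','dye_jar'):
        print(c,t,[(round(d['p'],2),np.round(d['location'],3)) for d in robot.tip_of(c,t)][:4])
    K=robot.calibration(c);print(K['intrinsics'],K['cam_to_world'])
E
```

```text
0.0 [0.2145 0.56   0.2301] [[-0.9338  0.3577 -0.0008]
 [ 0.3577  0.9338 -0.0018]
 [ 0.0001 -0.002  -1.    ]] 0.0853854202529326
side pot [(0.87, array([ 0.507,  0.269, -0.003])), (0.78, array([ 0.416,  0.638, -0.   ])), (0.69, array([ 0.261,  0.308, -0.002])), (0.37, array([0.51 , 0.267, 0.206]))]
side gland_nut [(0.71, array([0.417, 0.635, 0.21 ])), (0.65, array([0.502, 0.264, 0.148]))]
side brush_knob [(0.67, array([0.416, 0.637, 0.264])), (0.57, array([0.259, 0.314, 0.262])), (0.47, array([0.509, 0.268, 0.202]))]
side dye_jar [(0.59, array([ 0.586, -0.238, -0.   ])), (0.56, array([ 0.543,  0.189, -0.001]))]
[[441.2735   0.     330.0085]
 [  0.     441.2735 240.5737]
 [  0.       0.       1.    ]] [[ 0.8409 -0.4312  0.327   0.1532]
 [-0.5408 -0.6492  0.5348 -0.456 ]
 [-0.0183 -0.6266 -0.7791  0.9309]
 [ 0.      0.      0.      1.    ]]
top pot [(0.83, array([0.416, 0.639, 0.001])), (0.68, array([0.256, 0.311, 0.002])), (0.57, array([ 0.505,  0.271, -0.003])), (0.38, array([ 0.58 , -0.235, -0.001]))]
top gland_nut [(0.83, array([0.256, 0.31 , 0.204])), (0.62, array([0.507, 0.269, 0.143]))]
top brush_knob [(0.57, array([0.26 , 0.31 , 0.262])), (0.43, array([0.42 , 0.634, 0.266])), (0.4, array([0.502, 0.27 , 0.207]))]
top dye_jar [(0.68, array([ 0.581, -0.235, -0.   ]))]
[[474.4444   0.     315.546 ]
 [  0.     474.4444 232.4226]
 [  0.       0.       1.    ]] [[ 0.0176 -0.9857  0.1675  0.2586]
 [-0.9998 -0.0178  0.0002  0.1166]
 [ 0.0027 -0.1674 -0.9859  1.4588]
 [ 0.      0.      0.      1.    ]]
```

View pics/side0.png

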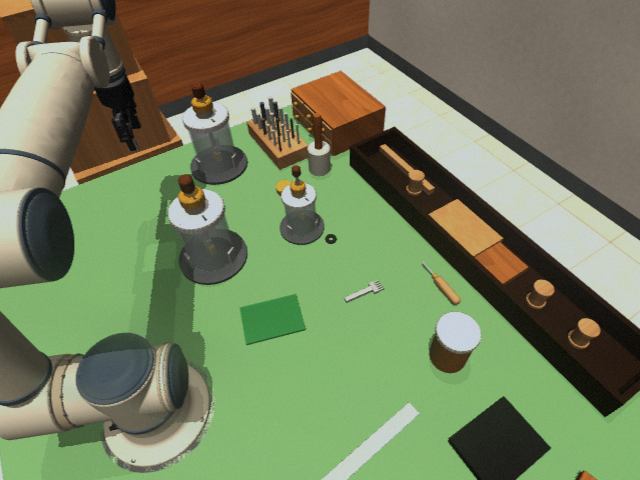

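View pics/top0.png

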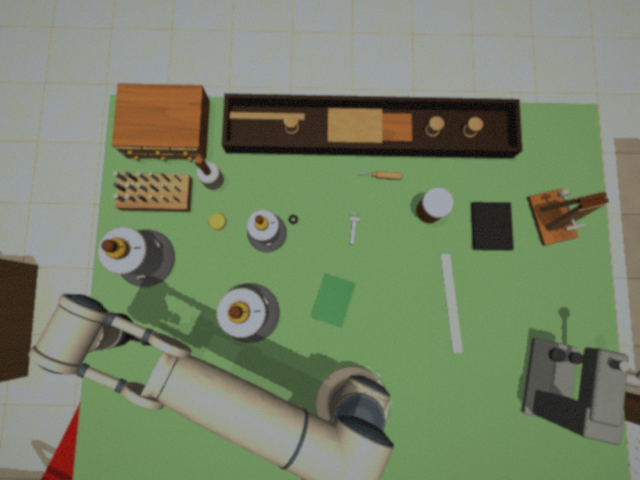

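The pot is the small one, near (0.506, 0.269); its knob shows at about side (296,171) and top (262,221). The two larger pots and the maul stand clear of it. I'll go up first, then over.

Request:
carry_out --motion '[0, 0, -35, 0, 0, 0, 0, 0, 0, -45, 0, 0, 0, 0, 0, 0, -40, 0, 0, 0, 0, -30, -13, 0, 0, 0, 0, 0.3, -38, -17, 0, 0, 0, 0, 0.5, -38, -17, 0, 0, 0, 0, 0.5, -38, -17, 0, 0, 0, 0, 0.5, -38, -17, 0, 0, 0, 0, 0.5, -38, -17, 0, 0, 0, 0, 0.5, -38, -17, 0, 0, 0, 0, 0.5, -38, -17, 0, 0, 0, 0, 0.5, -35, -16, 0, 0, 0, 0, 0.5, -30, -13, 0, 0, 0, 0, 0.5, -15, -6, 0, 0, 0, 0, 0.5, 0, 0, 0, 0, 0, 0, 0.5, 0, 0, 0, 0, 0, 0, 0.5]'

```text
time: 2.1
position: [0.5057, 0.2704, 0.3513]
ee_rot: [[-0.934, 0.358, -0.001], [0.358, 0.934, 0.0], [0.001, 0.0, -1.0]]
ft_force: [-0.7, 0.4, 0.2]
width: 0.0427
grip_force: 0.0
```

```bash
cat > h.py <<'E'
from station import robot
import cv2,numpy as np
np.set_printoptions(precision=4,suppress=True)
def st():
    s=robot.sense()
    print('t',round(s['time'],2),'p',np.array(s['position']),'w',round(s['width'],4),'g',round(s['grip_force'],1),'j',np.round(s['joint_positions'],1),'F',np.round(s['ft_force'],2),'T',np.round(s['ft_torque'],3))
    return s
E
python3 - <<'E'
from h import *
s=st();print(np.array(s['ee_rot']))
im=robot.read_camera('wrist');cv2.imwrite('pics/w0.png',im[:,:,::-1])
for t in('pot','gland_nut','brush_knob'):
    print(t,[(round(d['p'],2),np.round(d['location'],3)) for d in robot.tip_of('wrist',t)][:3])
K=robot.calibration('wrist');print(K['intrinsics'],K['hand_eye'])
E
```

```text
t 2.1 p [0.5057 0.2704 0.3513] w 0.0427 g 0.0 j [ 24.7   4.6  58.8   0.  116.6 -44.3] F [-0.73  0.42  0.17] T [0.018 0.007 0.016]
[[-0.9339  0.3575 -0.0006]
 [ 0.3575  0.9339  0.0004]
 [ 0.0007  0.0002 -1.    ]]
pot [(0.89, array([0.263, 0.308, 0.001])), (0.64, array([0.5  , 0.269, 0.   ])), (0.6, array([0.548, 0.187, 0.001]))]
gland_nut [(0.72, array([0.417, 0.638, 0.206])), (0.61, array([0.503, 0.265, 0.144]))]
brush_knob [(0.58, array([0.504, 0.273, 0.205]))]
[[371.6483   0.     306.6187]
 [  0.     371.6483 240.3033]
 [  0.       0.       1.    ]] [[ 0.     -0.9637 -0.2668  0.0675]
 [ 1.      0.0001 -0.0005 -0.0005]
 [ 0.0005 -0.2668  0.9637 -0.1427]
 [ 0.      0.      0.      1.    ]]
```

View pics/w0.png

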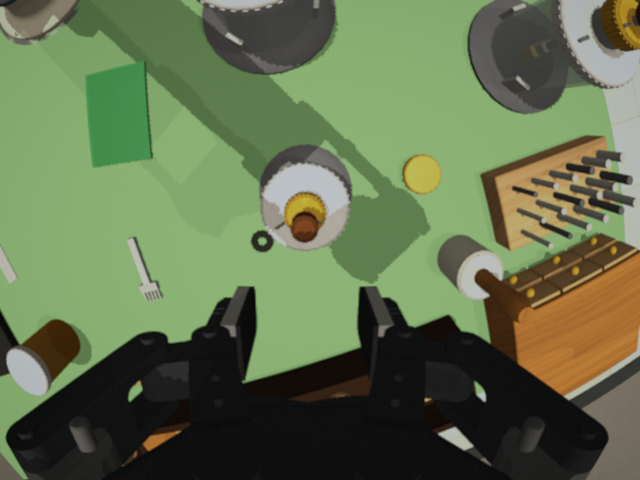

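The wrist view shows the knob at (305,227) and the nut at (306,207), close to the finger mid-line. The lid bar sits near the nut, at (282,228). I'll turn the wrist back to leave room for screwing, and go lower.

Request:
carry_out --motion '[0, 0, 0, 0, 0, -0.145, 0.4, 0, 0, 0, 0, 0, -0.145, 0.4, 0, 0, 10, 0, 0, -0.145, 0.4, 0, 0, 15, 0, 0, -0.145, 0.4, 0, 0, 15, 0, 0, -0.145, 0.4, 0, 0, 15, 0, 0, -0.145, 0.4, 0, 0, 15, 0, 0, -0.145, 0.4, 0, 0, 15, 0, 0, -0.145, 0.4, 0, 0, 0, 0, 0, 0, 0.4, 0, 0, 0, 0, 0, 0, 0.4]'

```text
time: 3.3
position: [0.5055, 0.2704, 0.2666]
ee_rot: [[-0.703, -0.711, -0.0], [-0.711, 0.703, -0.0], [0.0, 0.0, -1.0]]
ft_force: [0.1, -0.7, 1.0]
width: 0.0513
grip_force: 0.0
```

Run:
```python
from h import *
s=st();R=np.array(s['ee_rot']);p=np.array(s['position']);print(R)
im=robot.read_camera('wrist')
K=robot.calibration('wrist');k=K['intrinsics'];H=np.array(K['hand_eye'])
def proj(P):
    q=R.T@(np.array(P)-p);c=H[:3,:3].T@(q-H[:3,3])
    th=np.arctan2(np.hypot(c[0],c[1]),c[2]);u=c[:2]/np.hypot(c[0],c[1])*th*k[0][0]
    return u+[k[0][2],k[1][2]]
def circ(x,y,z,r): return np.array([proj([x+r*np.cos(a),y+r*np.sin(a),z]) for a in np.linspace(0,2*np.pi,60)])
for t in('pot','brush_knob','gland_nut'):
    m=[(round(d['p'],2),np.round(d['location'],4)) for d in robot.tip_of('wrist',t)][:3];print(t,m)
o=robot.outline_of('wrist','brush_knob');m=np.array(o[0]['pixels'],np.uint8)
ys,xs=np.nonzero(m);print('knob px',m.sum(),xs.min(),xs.max(),ys.min(),ys.max())
v=im[:,:,::-1].copy()
x,y=.505,.2685
for z,r,c in((.132,.0445,(255,0,0)),(.1655,.019,(0,255,0)),(.216,.011,(0,0,255))):
    cv2.polylines(v,[np.int32(circ(x,y,z,r)*8)],True,c,1,cv2.LINE_AA,3)
cv2.imwrite('pics/w1.png',v)
```

```text
t 3.3 p [0.5055 0.2704 0.2666] w 0.0513 g 0.0 j [  24.7    1.7   70.6    0.   107.7 -110.6] F [ 0.09 -0.66  0.97] T [ 0.005  0.029 -0.03 ]
[[-0.7029 -0.7113 -0.0001]
 [-0.7113  0.7029 -0.    ]
 [ 0.0001  0.0001 -1.    ]]
pot [(0.84, array([ 0.261 ,  0.3084, -0.0027])), (0.84, array([ 0.4197,  0.639 , -0.0026])), (0.77, array([0.5019, 0.2707, 0.0024]))]
brush_knob [(0.88, array([0.5066, 0.2715, 0.2069])), (0.79, array([0.4197, 0.6393, 0.264 ]))]
gland_nut [(0.84, array([0.4154, 0.6383, 0.2069])), (0.69, array([0.5057, 0.2681, 0.1463])), (0.66, array([0.2552, 0.3153, 0.202 ]))]
knob px 1548 286 325 233 282
```

View pics/w1.png

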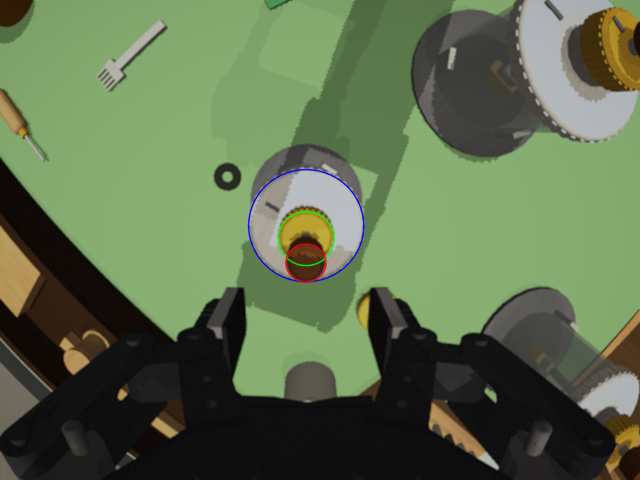

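The overlay fits: the axis is at (0.505, 0.2685) and the knob top at about 0.216, so the brush is about 20 mm up. I'll grip the knob now.

Request:
carry_out --motion '[1.7, -1, 15, 0, 0, 0, 0.4, 0, 0, 15, 0, 0, 0, 0.4, 0, 0, 15, 0, 0, 0, 0.4, 0, 0, 15, 0, 0, 0, 0.4, 0, 0, 14, 0, 0, 0, 0.4, 0, 0, 0, 0, 0, 0, 0.5, 0, 0, 0, 0, 0, 0, 0.6, 0, 0, 0, 0, 0, 0, 0.7, 0, 0, 0, 0, 0, 0, 0.85, 0, 0, 0, 0, 0, 0, 1, 0, 0, 0, 0, 0, 0, 1, 0, 0, 0, 0, 0, 0, 1, 0, 0, 0, 0, 0, 0, 1]' --squeeze 40

```text
time: 4.85
position: [0.5051, 0.2689, 0.1932]
ee_rot: [[-0.7, -0.714, 0.0], [-0.714, 0.7, 0.002], [-0.001, 0.001, -1.0]]
ft_force: [-3.2, 2.7, 1.3]
width: 0.0204
grip_force: 39.2
```

```bash
python3 -c "
from h import *
st()"
```

```text
t 4.85 p [0.5051 0.2689 0.1932] w 0.0204 g 39.2 j [  24.6    0.6   79.1    0.1  100.2 -111. ] F [-3.22  2.67  1.33] T [0.509 0.624 0.022]
```

Request:
carry_out --motion '[0, 0, -4, 0, 0, 0, 1, 0, 0, -8, 0, 0, 0, 1, 0, 0, -10, 0, 0, 0, 1, 0, 0, -10, 0, 0, 0, 1, 0, 0, -8, 0, 0, 0, 1, 0, 0, -4, 0, 0, 0, 1, 0, 0, 0, 0, 0, 0, 1, 0, 0, 0, 0, 0, 0, 1]' --squeeze 50

```text
time: 5.65
position: [0.5051, 0.2689, 0.2373]
ee_rot: [[-0.7, -0.714, 0.0], [-0.714, 0.7, 0.002], [-0.001, 0.001, -1.0]]
ft_force: [-4.8, 3.1, 0.4]
width: 0.02
grip_force: 49.4
```

Request:
carry_out --motion '[0, 0, -1, 0, 0, 0, 1, 0, 0, -1, 0, 0, 0, 1, 0, 0, 0, 0, 0, 0, 1]'

```text
time: 5.95
position: [0.5051, 0.2689, 0.2383]
ee_rot: [[-0.7, -0.714, -0.001], [-0.714, 0.7, 0.001], [-0.0, 0.001, -1.0]]
ft_force: [-3.1, 4.4, -1.8]
width: 0.0202
grip_force: 49.1
```

Request:
carry_out --motion '[0, 0, -1, 0, 0, 0, 1, 0, 0, -1, 0, 0, 0, 1, 0, 0, 0, 0, 0, 0, 1]'

```text
time: 6.25
position: [0.5051, 0.2689, 0.239]
ee_rot: [[-0.7, -0.714, -0.002], [-0.714, 0.7, 0.001], [0.001, 0.002, -1.0]]
ft_force: [-1.1, 6.0, -6.3]
width: 0.0202
grip_force: 49.6
```

Request:
carry_out --motion '[0, 0, -2, 0, 0, 0, 1, 0, 0, -2, 0, 0, 0, 1, 0, 0, 0, 0, 0, 0, 1, 0, 0, 0, 0, 0, 0, 1]'

```text
time: 6.65
position: [0.505, 0.2688, 0.2391]
ee_rot: [[-0.7, -0.714, -0.006], [-0.714, 0.7, -0.001], [0.005, 0.004, -1.0]]
ft_force: [2.0, 6.8, -18.4]
width: 0.0201
grip_force: 50.4
```

Run:
```python
from h import *
st();im=robot.read_camera('wrist')
print([(round(d['p'],2),np.round(d['location'],4)) for d in robot.tip_of('wrist','brush_knob')][:3])
cv2.imwrite('pics/w2.png',im[:,:,::-1])
robot.read_camera('side');print([(round(d['p'],2),np.round(d['location'],4)) for d in robot.tip_of('side','brush_knob')][:3])
```

```text
t 6.65 p [0.505  0.2688 0.2391] w 0.0201 g 50.4 j [  24.6    1.3   73.8    0.1  105.3 -111. ] F [  2.04   6.83 -18.43] T [ 1.055 -0.401  0.04 ]
[(0.76, array([0.5113, 0.2716, 0.2534]))]
[(0.74, array([0.2587, 0.3127, 0.2593])), (0.49, array([0.5085, 0.2675, 0.249 ]))]
```

The brush is at the top stop, 18 N with TCP at 0.239. Now down.

Request:
carry_out --motion '[0, 0, 8, 0, 0, 0, 1, 0, 0, 10, 0, 0, 0, 1, 0, 0, 12, 0, 0, 0, 1, 0, 0, 12, 0, 0, 0, 1, 0, 0, 12, 0, 0, 0, 1, 0, 0, 10, 0, 0, 0, 1, 0, 0, 6, 0, 0, 0, 1, 0, 0, 2, 0, 0, 0, 1, 0, 0, 0, 0, 0, 0, 1]'

```text
time: 7.75
position: [0.5051, 0.2689, 0.1722]
ee_rot: [[-0.7, -0.714, -0.001], [-0.714, 0.7, 0.001], [-0.0, 0.001, -1.0]]
ft_force: [-3.1, 4.9, -1.7]
width: 0.02
grip_force: 52.0
```

Request:
carry_out --motion '[0, 0, 2, 0, 0, 0, 1, 0, 0, 2, 0, 0, 0, 1, 0, 0, 0, 0, 0, 0, 1]'

```text
time: 8.05
position: [0.5051, 0.2689, 0.1689]
ee_rot: [[-0.7, -0.714, -0.0], [-0.714, 0.7, 0.002], [-0.001, 0.001, -1.0]]
ft_force: [-3.5, 2.8, 1.1]
width: 0.0201
grip_force: 52.3
```

Request:
carry_out --motion '[0, 0, 2, 0, 0, 0, 1, 0, 0, 2, 0, 0, 0, 1, 0, 0, 0, 0, 0, 0, 1]'

```text
time: 8.35
position: [0.5052, 0.2689, 0.1688]
ee_rot: [[-0.7, -0.714, 0.003], [-0.714, 0.7, 0.003], [-0.004, 0.0, -1.0]]
ft_force: [-8.3, 1.0, 13.9]
width: 0.0196
grip_force: 53.6
```

Bottom stop reached at 0.1688, a full 70 mm of travel. Second stroke.

Request:
carry_out --motion '[0, 0, -8, 0, 0, 0, 1, 0, 0, -10, 0, 0, 0, 1, 0, 0, -12, 0, 0, 0, 1, 0, 0, -12, 0, 0, 0, 1, 0, 0, -12, 0, 0, 0, 1, 0, 0, -12, 0, 0, 0, 1, 0, 0, -7, 0, 0, 0, 1, 0, 0, -3, 0, 0, 0, 1, 0, 0, -2, 0, 0, 0, 1, 0, 0, 0, 0, 0, 0, 1, 0, 0, 0, 0, 0, 0, 1]'

```text
time: 9.45
position: [0.505, 0.2688, 0.2391]
ee_rot: [[-0.7, -0.714, -0.004], [-0.714, 0.7, -0.0], [0.003, 0.003, -1.0]]
ft_force: [0.3, 5.7, -12.2]
width: 0.02
grip_force: 52.6
```

Request:
carry_out --motion '[0, 0, -1, 0, 0, 0, 1, 0, 0, -1, 0, 0, 0, 1, 0, 0, 0, 0, 0, 0, 1]'

```text
time: 9.75
position: [0.5049, 0.2688, 0.2391]
ee_rot: [[-0.7, -0.714, -0.007], [-0.714, 0.7, -0.001], [0.005, 0.004, -1.0]]
ft_force: [0.7, 7.3, -18.1]
width: 0.0199
grip_force: 52.0
```

Request:
carry_out --motion '[0, 0, 8, 0, 0, 0, 1, 0, 0, 10, 0, 0, 0, 1, 0, 0, 12, 0, 0, 0, 1, 0, 0, 12, 0, 0, 0, 1, 0, 0, 12, 0, 0, 0, 1, 0, 0, 12, 0, 0, 0, 1, 0, 0, 7, 0, 0, 0, 1, 0, 0, 3, 0, 0, 0, 1, 0, 0, 2, 0, 0, 0, 1, 0, 0, 1, 0, 0, 0, 1, 0, 0, 1, 0, 0, 0, 1, 0, 0, 0, 0, 0, 0, 1]'

```text
time: 10.95
position: [0.5052, 0.2689, 0.1688]
ee_rot: [[-0.7, -0.714, 0.003], [-0.714, 0.7, 0.003], [-0.004, 0.0, -1.0]]
ft_force: [-10.1, 1.6, 14.6]
width: 0.02
grip_force: 55.3
```

```bash
python3 -c "
from h import *
s=st();print(np.array(s['ee_rot']))"
```

```text
t 10.95 p [0.5052 0.2689 0.1688] w 0.02 g 55.3 j [  24.6    0.5   81.7    0.1   97.6 -111. ] F [-10.07   1.59  14.62] T [0.157 1.524 0.017]
[[-0.7001 -0.714   0.0028]
 [-0.714   0.7001  0.003 ]
 [-0.0041  0.0001 -1.    ]]
```

Request:
carry_out --motion '[0, 0, -3, 0, 0, 0, 1, 0, 0, -1.5, 0, 0, 0, 1, 0, 0, 0, 0, 0, 0, 0.8, 0, 0, 0, 0, 0, 0, 0.6, 0, 0, 0, 0, 0, 0, 0.35, 0, 0, 0, 0, 0, 0, 0.35, 0, 0, 0, 0, 0, 0, 0.35, 0, 0, 0, 0, 0, 0, 0.35]'

```text
time: 11.75
position: [0.5057, 0.2678, 0.1688]
ee_rot: [[-0.701, -0.713, 0.0], [-0.713, 0.701, -0.0], [-0.0, -0.0, -1.0]]
ft_force: [-0.1, -0.3, -0.9]
width: 0.0557
grip_force: 0.0
```

Run:
```python
from h import *
s=st();print(np.array(s['ee_rot']))
robot.read_camera('side');print([(round(d['p'],2),np.round(d['location'],4)) for d in robot.tip_of('side','brush_knob')][:3])
im=robot.read_camera('wrist')
cv2.imwrite('pics/w3.png',im[:,:,::-1])
```

```text
t 11.75 p [0.5057 0.2678 0.1688] w 0.0557 g 0.0 j [  24.5    0.7   81.5   -0.    97.8 -111. ] F [-0.11 -0.31 -0.92] T [-0.017 -0.005 -0.016]
[[-0.701  -0.7131  0.0002]
 [-0.7131  0.701  -0.0001]
 [-0.0001 -0.0002 -1.    ]]
[(0.82, array([0.26  , 0.3129, 0.2611])), (0.61, array([0.5074, 0.2674, 0.1776]))]
```

View pics/w3.png

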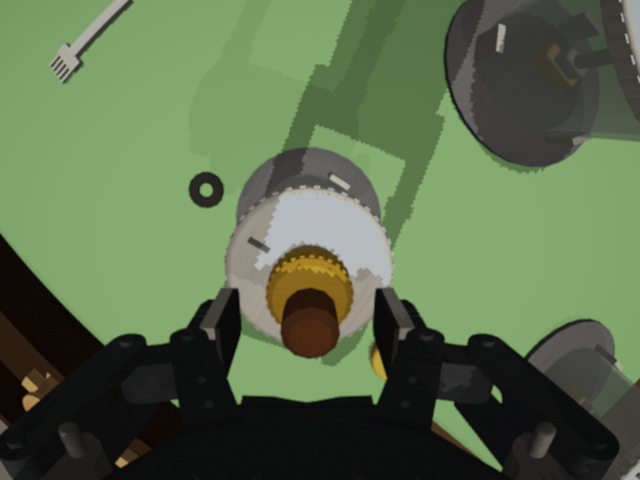

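The knob (310,322) sits about 1 mm off the finger mid-line (307), which agrees with the grip shift. I'll correct by +1.2 in y, then go down to the nut.

Request:
carry_out --motion '[0, 1.2, 0, 0, 0, 0, 0.35, 0, 0, 8, 0, 0, 0, 0.35, 0, 0, 8, 0, 0, 0, 0.35, 0, 0, 8, 0, 0, 0, 0.35, 0, 0, 6.5, 0, 0, 0, 0.35, 0, 0, 0, 0, 0, 0, 0.45, 0, 0, 0, 0, 0, 0, 0.5, 0, 0, 0, 0, 0, 0, 0.6, 0, 0, 0, 0, 0, 0, 0.7, 0, 0, 0, 0, 0, 0, 1, 0, 0, 0, 0, 0, 0, 1, 0, 0, 0, 0, 0, 0, 1]' --squeeze 40

```text
time: 13.1
position: [0.5048, 0.2687, 0.1386]
ee_rot: [[-0.701, -0.713, 0.001], [-0.713, 0.701, 0.0], [-0.0, -0.0, -1.0]]
ft_force: [0.5, -1.8, 1.6]
width: 0.037
grip_force: 40.3
```

Run:
```python
from h import *
st()
```

```text
t 13.1 p [0.5048 0.2687 0.1386] w 0.037 g 40.3 j [  24.6    0.9   84.3   -0.    94.7 -110.9] F [ 0.48 -1.8   1.63] T [-0.237 -0.021  0.041]
```

Request:
carry_out --motion '[0, 0, 0, 0, 0, 0.06, 1, 0, 0, 0.06, 0, 0, 0.12, 1, 0, 0, 0.06, 0, 0, 0.12, 1, 0, 0, 0.06, 0, 0, 0.12, 1, 0, 0, 0.06, 0, 0, 0.12, 1, 0, 0, 0.06, 0, 0, 0.12, 1, 0, 0, 0.06, 0, 0, 0.12, 1, 0, 0, 0.06, 0, 0, 0.12, 1, 0, 0, 0.06, 0, 0, 0.12, 1, 0, 0, 0.06, 0, 0, 0.12, 1, 0, 0, 0.06, 0, 0, 0.12, 1, 0, 0, 0.06, 0, 0, 0.12, 1, 0, 0, 0.06, 0, 0, 0.12, 1, 0, 0, 0.06, 0, 0, 0.12, 1, 0, 0, 0.06, 0, 0, 0.12, 1, 0, 0, 0.06, 0, 0, 0.06, 1, 0, 0, 0, 0, 0, 0, 1]'

```text
time: 14.8
position: [0.5049, 0.2687, 0.1378]
ee_rot: [[-0.535, 0.845, 0.001], [0.845, 0.535, -0.0], [-0.0, 0.0, -1.0]]
ft_force: [-0.7, -2.4, 2.0]
width: 0.0366
grip_force: 40.3
```

Run:
```python
from h import *
st()
```

```text
t 14.8 p [0.5049 0.2687 0.1378] w 0.0366 g 40.3 j [24.6  1.  84.4 -0.  94.6 -7.7] F [-0.67 -2.41  2.  ] T [-0.244  0.029 -0.085]
```

Request:
carry_out --motion '[0, 0, 0.05, 0, 0, 0.1, 1, 0, 0, 0.05, 0, 0, 0.1, 1, 0, 0, 0.05, 0, 0, 0.1, 1, 0, 0, 0, 0, 0, 0, 1]'

```text
time: 15.2
position: [0.5048, 0.2687, 0.1376]
ee_rot: [[-0.263, 0.965, 0.001], [0.965, 0.263, -0.0], [-0.0, 0.001, -1.0]]
ft_force: [-0.3, -2.8, 2.0]
width: 0.0363
grip_force: 40.5
```

Run:
```python
from h import *
st()
```

```text
t 15.2 p [0.5048 0.2687 0.1376] w 0.0363 g 40.5 j [24.6  1.  84.4 -0.  94.6  9.4] F [-0.3  -2.77  2.03] T [-0.372  0.038  0.224]
```

Request:
carry_out --motion '[0, 0, 0, 0, 0, 0.03, 1, 0, 0, 0, 0, 0, 0, 1]'

```text
time: 15.4
position: [0.5048, 0.2687, 0.1376]
ee_rot: [[-0.237, 0.972, 0.001], [0.972, 0.237, -0.0], [-0.0, 0.001, -1.0]]
ft_force: [-0.4, -3.0, 3.0]
width: 0.0366
grip_force: 40.6
```

Run:
```python
from h import *
st()
```

```text
t 15.4 p [0.5048 0.2687 0.1376] w 0.0366 g 40.6 j [24.6  1.  84.4 -0.  94.6 10.9] F [-0.43 -3.02  3.  ] T [-0.511  0.062  0.782]
```

The nut has bottomed: torque jumped to 0.78 N m after 2.1 rad, and contact was at about j6 = 8.9°. I'll back off to j6 of about -81.2°.

Request:
carry_out --motion '[0, 0, 0, 0, 0, -0.04, 1, 0, 0, -0.05, 0, 0, -0.1, 1, 0, 0, -0.06, 0, 0, -0.12, 1, 0, 0, -0.06, 0, 0, -0.12, 1, 0, 0, -0.06, 0, 0, -0.12, 1, 0, 0, -0.06, 0, 0, -0.12, 1, 0, 0, -0.06, 0, 0, -0.12, 1, 0, 0, -0.06, 0, 0, -0.12, 1, 0, 0, -0.06, 0, 0, -0.12, 1, 0, 0, -0.06, 0, 0, -0.12, 1, 0, 0, -0.06, 0, 0, -0.12, 1, 0, 0, -0.06, 0, 0, -0.12, 1, 0, 0, -0.06, 0, 0, -0.12, 1, 0, 0, -0.06, 0, 0, -0.12, 1, 0, 0, 0, 0, 0, -0.025, 1, 0, 0, 0, 0, 0, 0, 1, 0, 0, 0, 0, 0, 0, 1]'

```text
time: 17.1
position: [0.5049, 0.2687, 0.1383]
ee_rot: [[-0.964, -0.265, 0.001], [-0.265, 0.964, 0.0], [-0.001, -0.0, -1.0]]
ft_force: [-0.7, -2.5, 4.5]
width: 0.0368
grip_force: 40.5
```

Run:
```python
from h import *
st()
robot.read_camera('side');print([(round(d['p'],2),np.round(d['location'],4)) for d in robot.tip_of('side','brush_knob')][:3])
im=robot.read_camera('wrist')
cv2.imwrite('pics/w4.png',im[:,:,::-1])
```

```text
t 17.1 p [0.5049 0.2687 0.1383] w 0.0368 g 40.5 j [ 24.6   0.9  84.3  -0.   94.7 -80.7] F [-0.75 -2.48  4.5 ] T [-0.414 -0.03   0.076]
[(0.57, array([0.4173, 0.6367, 0.2645])), (0.57, array([ 0.5295, -0.0021, -0.0003])), (0.55, array([0.508 , 0.2678, 0.1807]))]
```

View pics/w4.png

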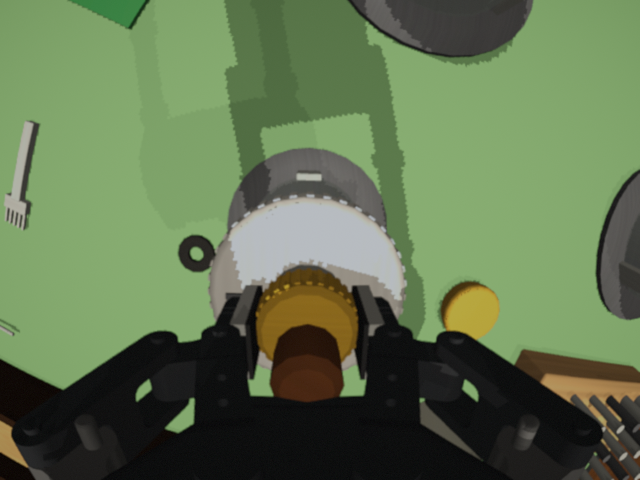

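The fingers hold the nut at (307,320) with the brush down, and the wrist has backed off about 90°. Handing in.

```bash
python3 -c "
from station import robot
print(robot.hand_in())"
```

```text
the job is handed in; nothing more can be done
None
```

I've handed the job in: two full brush strokes ending right down, the nut screwed to its stop and backed off about 90°, and the gripper still holding it at 40 N; the hand-in gave no verdict.

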